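# Let the loom's front roller back one notch

### The job

The front roller of the table loom (the one nearer the robot) has been wound on one notch too far. With a fingertip lift its pawl out of the ratchet wheel, push the wheel back one notch by a spoke of its cross handle (the top of the wheel goes away from the robot), and tip the pawl in again, so that the roller ends locked one notch back, its tooth resting against the seated pawl. Nothing needs gripping: do not shove or lift the loom, and leave the shuttle, egg cup and bowl beside it alone.

Things in the scene. Friction and masses are not known exactly. Their poses are not given: they have to be found in the camera images.
- loom: Wooden table loom on rubber feet, about 4 kg, 520 mm long, 380 mm wide over the handles; side boards 20 mm thick, top edge 115 mm above the table; the upright heddle across its middle, 195 mm behind the front roller, is 202 mm high. Origin: on the table, straight below the front ratchet wheel. x: along the loom from its front (near the robot) to its back; y: to its left, along the rollers; z up. A like ratchet on the back roller stays alone
- roller (a joint): Turn of the front roller with its ratchet wheel and cross handle, rad; grows as it goes BACK (its top moves to loom +x). 12 teeth, one notch = 0.524. Near 0 at the start, where the pawl stops it going back; the next notch holds it at 0.524. Stiff: it stays where it is left and takes about 4 N at 37 mm from its axis. Forward it clicks freely under the pawl
- pawl (a joint): Turn of the pawl about its pivot, rad: 0 seated between two teeth, up to 0.17 when its toe rides on a tooth, clear of the teeth above 0.2. Grows as the toe lifts and the thumb bar swings to loom +x. Beyond about 0.72 it tips over by its own weight and rests leaning back at its stop, 0.96; pushed back under about 0.58 it falls onto the wheel
- wheel_centre (a point): Centre of the front ratchet wheel, 88 mm above the table. The wheel is 100 mm across the tooth tips, 80 mm at the roots, 12 mm thick, in the loom's x-z plane, 4 mm clear of the right side board
- spoke_end (a point): Outer end of the front handle's upper spoke: four round wooden spokes, 12 mm thick, at right angles, reach 74 mm from the roller axis. Spokes lie in a plane 40 mm to loom -y of the wheel's. At the start this one leans about 25 degrees from upright towards loom -x, its end 155 mm above the table
- pawl_pivot (a point): Pivot of the front steel pawl, 80 mm to loom +x of the wheel centre, 86 mm above the table. The pawl lies in the wheel's plane and is 12 mm thick; its toe is 62 mm from the pivot
- thumb_bar (a point): Middle of the pawl's thumb bar: a crossbar 10 mm thick, 20 mm long along loom y, on an upright tab over the toe, 69 mm from the pivot. Seated it is 22 mm to loom -x of the pivot and 151 mm above the table; leaning back, 41 mm to loom +x and 142 mm up. Pushed level along loom x it tips the pawl either way
- shuttle: Flat wooden stick shuttle lying on the table, 260 x 30 x 6 mm. Origin: middle of its underside; x along it. Leave it alone
- egg_cup: Green turned egg cup 48 mm wide with a white egg fixed in it, 87 mm high in all. Origin: middle of its foot. Leave it alone
- wax_bowl: Small terracotta bowl, 84 mm wide, 36 mm high. Origin: middle of its foot. Leave it alone

How it is judged:
On the way, in this order (a step that is already met when the one before it is completed fails the run):
1. the pawl is lifted clear of the teeth, before the wheel is turned back (value of joint pawl above 0.3 rad and value of joint roller below 0.1 rad), for 0.1 s.
2. the wheel is pushed back while the pawl is clear of the teeth (value of joint roller above 0.12 rad and value of joint pawl above 0.2 rad), for 0.1 s.
3. the pawl is back on the wheel (value of joint pawl below 0.19 rad), for 0.2 s.
At the end, for the whole second after the job is handed in: The roller is at rest one notch back (turn 0.42 to 0.57, the notch itself at 0.524) and the pawl is seated between the teeth (below 0.05). Loom, shuttle, egg cup and bowl are within 20 mm of where they stood (value of joint roller between 0.42 and 0.57 rad and value of joint pawl below 0.05 rad and velocity of joint roller between -0.05 and 0.05 rad/s and distance of each of loom, shuttle, egg_cup, wax_bowl from where it was at the start of the episode below 0.02 m); the robot touches nothing.
It fails at once if the wheel is let back nearly two notches (value of joint roller above 0.95 rad).
It fails at once if the wheel is wound forward most of a notch (value of joint roller below -0.4 rad).
It fails at once if the loom is shoved or lifted by more than 20 mm (distance of loom from where it was at the start of the episode above 0.02 m).
It fails at once if the shuttle, egg cup or bowl is moved or lifted by more than 20 mm (distance of any of shuttle, egg_cup, wax_bowl from where it was at the start of the episode above 0.02 m).
It also fails if it takes over 72 s, if anything falls off the work surface, if the arm or the gripper's body presses on something with over 40 N, if the wrist force passes 120 N, or if a joint passes its speed limit or range.

### The arm

A 6-joint arm with a two-finger parallel gripper is mounted at the origin on the work surface. World frame = base frame: x ahead of the robot, y to its left, z up, the work surface at z = 0. Lengths are in m, angles in rad, forces in N, time in s.
With the tool pointing down it reaches from about 0.3 to 0.775 m from the base axis. Payload 14.6 kg.
Tool frame: the origin (TCP) lies on the centre line of the jaws, within the pads' length; the fingertips stand 19 mm ahead of it and the grasp point (between the pads) is the TCP; y points along the fingers, x is the direction in which the jaws open and shut, and the axes are right-handed (so a half turn about y gives the same grasp; the last joint's range is limited). The gripper opens to 94 mm and grips with 3 to 60 N. Pads are 16 mm wide; open, the fingers measure 119 mm over their backs; the gripper's body (75 mm by 177 mm) begins 78 mm behind the grasp point.
Start: joints at [-1.404, 0.3, 1.521, -0, 1.321, -0.067], TCP at [0.127, -0.535, 0.224] pointing down, gripper open.
Joint ranges: [-3.03, 3.03], [-0.79, 2.21], [0.23, 2.52], [-1.04, 4.18], [0, 3.07], [-2.55, 2.55]. Speed limits (rad/s): [2.22, 2.22, 2.57, 3.14, 3.14, 3.14].

### API

Orientations are given as [roll, pitch, yaw] about the fixed x, y, z axes, in that order (R = Rz(yaw) Ry(pitch) Rx(roll)).
In Python, from station import ctrl, optics gives the robot as it stands.
- The arm moves only by the tool jog_arm, never from a script. Its argument "targets" is a list of rows, each a list of 3 entries, a list of its own where there are three numbers: the finger opening in cm, from 0 to 9.4, then the shift along the tool's x, y, z in cm, then the turn about the tool's y in rad. A call has 1 to 10 rows; each row is the pose to reach, as a shift and turn from the pose commanded when the call began, along the tool's axes at that moment; what a row does not reach only later rows make up. A row lasts 1/10 s, in which the tool goes at most 50 mm and 8.59 degrees, less where a joint would pass 70% of its speed; a pose out of reach is approached as far as the arm can. A call with a gripper value outside its range is refused whole. The fingers move at their own pace and stop on an object; "grip_force" is the grip in N (left out, the last holds). Time passes only in rows, so rows that repeat a pose let the fingers close. It gives the time, the measured TCP pose, the force and the opening at its end, in the units of the state.
- ctrl.get_obs(): the state, without advancing time (a new reading comes with each control period).
- optics.camera(name): name is "side" or "top"; returns a dict with "img" (384x512x3 uint8, red, green, blue), "range_z" (384x512 float32, m along the optical axis (not along the pixel's ray), 0 where there is no reading), "camera_matrix" (3x3 intrinsics, pixels), "k1" (the pictures are not rectified: a ray, as slopes to the right and down, at radius r is drawn at 1 + k1 r^2 times it, then the intrinsics apply), "world_to_cam" (4x4, takes a point from world to camera coordinates). Camera axes: x right, y up, looking along -z (the intrinsics and any distortion apply to the point x, -y, -z); pixel columns grow to the right and rows downward; lengths in m; the calibration is good to about 2 mm. A picture is of the moment at which its call begins.
- ctrl.hand_in(): hands the job in, once; it reports no verdict.
The state is a dict: "time_s": time; "qpos": joint angles; "joint_vel": joint speeds; "tau": joint torques, N m; "ee_pos": TCP position; "eef_rot": TCP orientation; "force": force on the tool from outside, world axes, zero at the start; "moment": the same for the moment, N m; "grip_width": finger opening in m.
Only numpy, scipy, OpenCV 4.12 (cv2) and the standard library are available. Lean on these libraries where they do the work, as an engineer would, in place of code of your own. Each camera call takes 0.05 s, during which the arm holds its last target. There are 200 camera calls.

## Working session

There is one attempt and no reset: what is moved stays moved. The work goes in short steps, Python scripts to look and compute and a tool call to move; the robot and the scene stay as the last step left them, time stands still between calls to the robot, and variables do not carry over. Pictures are saved under pics/ and viewed, about 8 in all and at most 12, crops included, and the job is handed in when it is done.

Besides the shell and the picture viewer there is one more tool, called after "Call:" by a JSON object that holds its "name" and its "arguments". jog_arm: Moves the arm, as the interface text tells. Its arguments: {"type":"object","properties":{"targets":{"type":"array","items":{"type":"array"}},"grip_force":{"type":"number"}},"required":["targets"]}

```bash
mkdir -p pics; cat > h.py <<'E'
import numpy as np, cv2
from station import ctrl, optics
def pts(c):
    K=c["camera_matrix"];h,w=c["range_z"].shape
    u,v=np.meshgrid(np.arange(w),np.arange(h))
    uv=np.stack([u,v],-1).reshape(-1,1,2).astype(float)
    s=cv2.undistortPoints(uv,K,np.array([c["k1"],0,0,0,0.])).reshape(h,w,2)
    z=c["range_z"]; p=np.stack([s[...,0]*z,-s[...,1]*z,-z,np.ones_like(z)],-1)
    return (p@np.linalg.inv(c["world_to_cam"]).T)[...,:3]
def save(c,n): cv2.imwrite(n,c["img"][...,::-1])
E
python3 - <<'E'
from h import *
import pickle
for n in("side","top"):
    c=optics.camera(n); save(c,f"pics/{n}0.png"); pickle.dump(c,open(n+"0.pkl","wb"))
    print(n,c["camera_matrix"].tolist(),c["k1"],np.linalg.inv(c["world_to_cam"]).round(3).tolist())
o=ctrl.get_obs();print({k:np.round(v,3).tolist() for k,v in o.items()})
E
```

```text
side [[490.360825914214, 0.0, 268.2386339640793], [0.0, 490.360825914214, 196.0936723234769], [0.0, 0.0, 1.0]] -0.09655754377323018 [[-1.0, -0.008, -0.018, 0.465], [-0.012, -0.499, 0.867, 0.694], [-0.015, 0.867, 0.499, 0.65], [0.0, 0.0, 0.0, 1.0]]
top [[393.8402640041808, 0.0, 259.8034991101823], [0.0, 393.8402640041808, 193.45745412118882], [0.0, 0.0, 1.0]] -0.12520935391374252 [[0.09, 0.976, -0.2, 0.336], [-0.996, 0.088, -0.02, -0.246], [-0.002, 0.201, 0.98, 0.922], [0.0, 0.0, 0.0, 1.0]]
{'time_s': 0.1, 'qpos': [-1.404, 0.3, 1.522, -0.0, 1.321, -0.067], 'joint_vel': [-0.0, 0.0, -0.001, 0.001, 0.0, -0.0], 'tau': [0.001, -53.265, -35.328, 0.071, 0.023, -0.0], 'ee_pos': [0.127, -0.535, 0.224], 'eef_rot': [-1.571, 0.001, -1.337], 'force': [-0.84, 0.072, 0.454], 'moment': [-0.014, 0.018, -0.029], 'grip_width': 0.094}
```

View pics/side0.png

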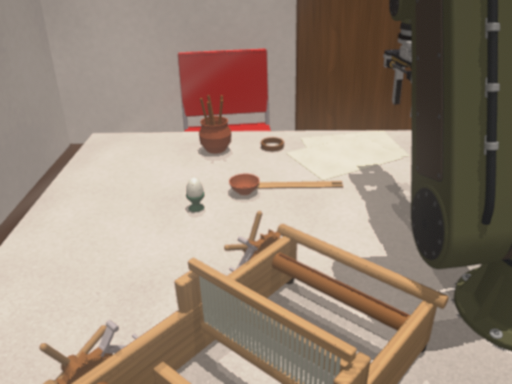

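View pics/top0.png

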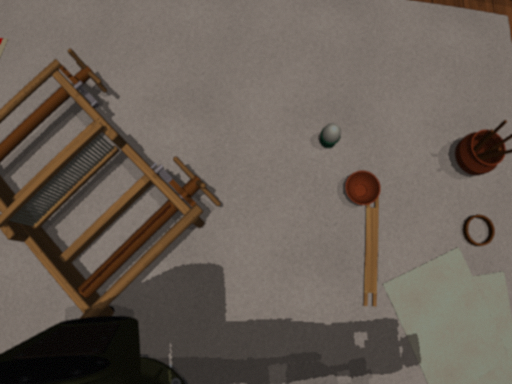

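```bash
python3 - <<'E'
from h import *
import pickle
t=pickle.load(open("top0.pkl","rb"));s=pickle.load(open("side0.pkl","rb"))
A=cv2.resize(t["img"][140:230,140:230],(396,396),interpolation=cv2.INTER_CUBIC)
B=cv2.resize(s["img"][200:290,210:300],(396,396),interpolation=cv2.INTER_CUBIC)
cv2.imwrite("pics/crop0.png",np.hstack([A,B])[...,::-1])
P=pts(t)
# loom: top rails at z~.115
m=(P[...,2]>.105)&(P[...,2]<.125)&(t["range_z"]>0)
m[:, 240:]=0; m[300:]=0
p=P[m]; print(len(p)); 
(c,wh,a)=cv2.minAreaRect(p[:,:2].astype(np.float32)*1000);print(c,wh,a)
# right side board: line through tops
for (u,v) in [(62,75),(80,100),(100,125),(130,150),(150,172),(170,195),(190,210),(160,172),(180,160),(187,182),(205,192),(217,204)]:
    print((u,v),P[v,u].round(3))
Q=pts(s)
for (u,v) in [(259,214),(258,225),(247,245),(232,247),(268,238),(285,235),(195,185),(244,184)]: print("s",(u,v),Q[v,u].round(3))
E
```

```text
4367
(507.32183837890625, 171.2998504638672) (517.3552856445312, 367.0171203613281) 50.16374588012695
(62, 75) [0.745 0.262 0.111]
(80, 100) [0.682 0.2   0.114]
(100, 125) [0.593 0.098 0.203]
(130, 150) [0.572 0.061 0.115]
(150, 172) [0.526 0.008 0.118]
(170, 195) [ 0.336 -0.246  0.922]
(190, 210) [ 0.451 -0.09   0.128]
(160, 172) [ 0.52  -0.023  0.149]
(180, 160) [ 0.557 -0.053  0.119]
(187, 182) [ 0.516 -0.07   0.096]
(205, 192) [ 0.501 -0.109  0.081]
(217, 204) [ 0.479 -0.136  0.062]
s (259, 214) [ 0.5   -0.103  0.152]
s (258, 225) [ 0.502 -0.098  0.13 ]
s (247, 245) [ 0.519 -0.019  0.139]
s (232, 247) [ 0.549 -0.042  0.119]
s (268, 238) [ 0.483 -0.06   0.126]
s (285, 235) [ 0.451 -0.082  0.117]
s (195, 185) [ 0.667 -0.364  0.074]
s (244, 184) [ 0.555 -0.485  0.011]
```

View pics/crop0.png

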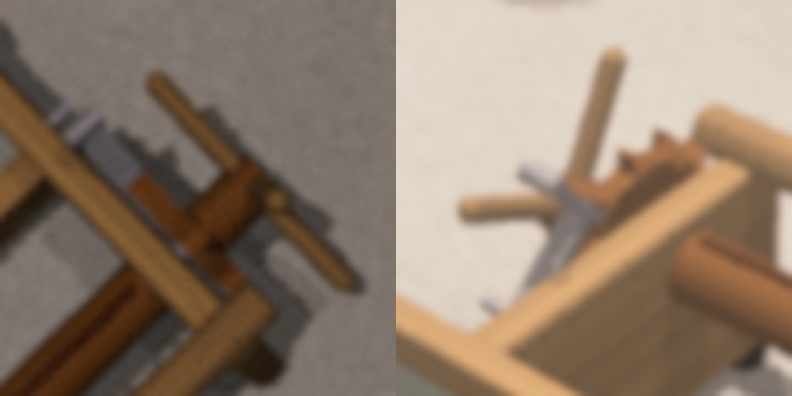

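```bash
cat > loc.py <<'E'
from h import *
import pickle
t=pickle.load(open("top0.pkl","rb"));s=pickle.load(open("side0.pkl","rb"))
P,Q=pts(t),pts(s)
# right side board top edge
def fit(P):
    d=np.array([.653,.757]);n=np.array([-d[1],d[0]])
    q=P.reshape(-1,3);r=q[:,:2]-[.572,.061]
    m=(abs(r@n)<.02)&(r@d>-.12)&(r@d<.26)&(q[:,2]>.108)&(q[:,2]<.122)
    for i in range(3):
        x=cv2.fitLine(q[m][:,:2].astype(np.float32),cv2.DIST_HUBER,0,1e-4,1e-4).ravel()
        d=x[:2]; n=np.array([-d[1],d[0]]);r=q[:,:2]-x[2:]
        m=(abs(r@n)<.0135)&(abs(r@d)<.25)&(q[:,2]>.108)&(q[:,2]<.122)
    o=r[m]@n; return np.degrees(np.arctan2(d[1],d[0])),x[2:],m.sum(),np.percentile(o,[2,98])*1000,q[m][:,2].mean()
print("top",fit(P));print("side",fit(Q))
# bar: grey pixels high up
for n,c,X,(u0,u1,v0,v1) in(("top",t,P,(145,175,155,185)),("side",s,Q,(225,262,228,262))):
    m=np.zeros(c["range_z"].shape,bool);m[v0:v1,u0:u1]=1
    sat=cv2.cvtColor(c["img"],cv2.COLOR_RGB2HSV)[...,1]
    m&=(sat<75)&(X[...,2]>.135)&(X[...,2]<.165)
    print(n,"bar",m.sum(),X[m].mean(0).round(4),X[m].min(0).round(3),X[m].max(0).round(3), np.argwhere(m).mean(0))
# spoke end region
for n,X,(u0,u1,v0,v1) in(("top",P,(190,215,170,200)),("side",Q,(250,268,208,232))):
    x=X[v0:v1,u0:u1].reshape(-1,3);x=x[(x[:,2]>.14)&(x[:,2]<.165)]
    print(n,"spoke",len(x),x.mean(0).round(4))
E
python3 loc.py
```

```text
top (np.float32(50.42566), array([0.58086205, 0.07723467], dtype=float32), np.int64(1398), array([-9.64161965,  9.82233338]), np.float64(0.11547179869773035))
side (np.float32(49.887936), array([0.6469164, 0.1678255], dtype=float32), np.int64(2010), array([-12.26668553,   6.4713197 ]), np.float64(0.11418530704006362))
top bar 116 [ 0.5218 -0.0249  0.1486] [ 0.51  -0.037  0.135] [ 0.536 -0.011  0.16 ] [171.43965517 161.1637931 ]
side bar 72 [ 0.5238 -0.0152  0.1509] [ 0.497 -0.06   0.135] [ 0.535 -0.006  0.156] [241.05555556 244.16666667]
top spoke 36 [ 0.5005 -0.1123  0.1521]
side spoke 52 [ 0.5011 -0.106   0.1474]
```

Call:
{"name": "jog_arm", "arguments": {"targets": [[0,[-3,-2,3.7],-0.06],[0,[-6,-2,7.4],-0.12],[0,[-9,-2,11.1],-0.18],[0,[-12,-2,14.8],-0.24],[0,[-15,-2,18.5],-0.3],[0,[-18,-2,22.2],-0.36],[0,[-21,-2,26],-0.42],[0,[-24,-2,29.7],-0.48],[0,[-27,-2,33.4],-0.54],[0,[-30,-2,37.1],-0.6]], "grip_force": 10}}

```text
time_s: 1.1
ee_pos: [0.4196, -0.1554, 0.2444]
eef_rot: [-1.571, -0.0, -0.734]
force: [0.3, -1.1, 0.5]
grip_width: 0.0174
```

```bash
cat > go.py <<'E'
import sys
from h import *
Y=0.878;D=np.array([np.cos(Y),np.sin(Y)]);N=np.array([-D[1],D[0]]);W=D*.262+N*-.4175
def where(o):
    p=o["ee_pos"];r=np.array(p[:2])-W
    return np.array([r@D,r@N,p[2]-.019])*1000
if __name__=="__main__":
    o=ctrl.get_obs();w=where(o);yaw=o["eef_rot"][2]
    print("tip in loom mm",w.round(1),"yaw",round(yaw,4),"F",np.round(o["force"],1),"t",o["time_s"],o["grip_width"])
    if len(sys.argv)>3:
        x,y,z=map(float,sys.argv[1:4]);t=W+D*x/1000+N*y/1000-np.array(o["ee_pos"][:2])
        print("shift cm",(100*(t@[np.cos(yaw),np.sin(yaw)])).round(2),((w[2]-z)/10).round(2),(100*(t@[-np.sin(yaw),np.cos(yaw)])).round(2),"turn",round(yaw-(Y-np.pi/2),3))
E
python3 go.py 33 0 200
```

```text
tip in loom mm [-113.6   -4.6  225.4] yaw -0.7345 F [ 0.3 -1.1  0.5] t 1.1 0.01741021001591522
shift cm -1.07 2.54 14.63 turn -0.042
```

Call:
{"name": "jog_arm", "arguments": {"targets": [[0,[-0.4,0,4],-0.042],[0,[-0.8,0,8],-0.042],[0,[-1.1,0,12],-0.042],[0,[-1.1,0,14.6],-0.042],[0,[-1.1,2.5,14.6],-0.042],[0,[-1.1,4,14.6],-0.042],[0,[-1.1,4,14.6],-0.042]]}}

```text
time_s: 1.8
ee_pos: [0.5079, -0.0414, 0.2024]
eef_rot: [-1.573, 0.004, -0.695]
force: [-0.1, -1.2, -0.6]
grip_width: 0.0004
```

```bash
python3 go.py 33 0 145; python3 - <<'E'
from h import *
t=optics.camera("top");s=optics.camera("side")
A=cv2.resize(t["img"][120:230,120:230],(396,396),interpolation=cv2.INTER_CUBIC)
B=cv2.resize(s["img"][190:290,205:305],(396,396),interpolation=cv2.INTER_CUBIC)
cv2.imwrite("pics/crop1.png",np.hstack([A,B])[...,::-1])
E
```

```text
tip in loom mm [ 30.6   0.2 183.4] yaw -0.6946 F [-0.1 -1.2 -0.6] t 1.8 0.00039402116797655014
shift cm 0.02 3.84 0.24 turn -0.002
```

View pics/crop1.png

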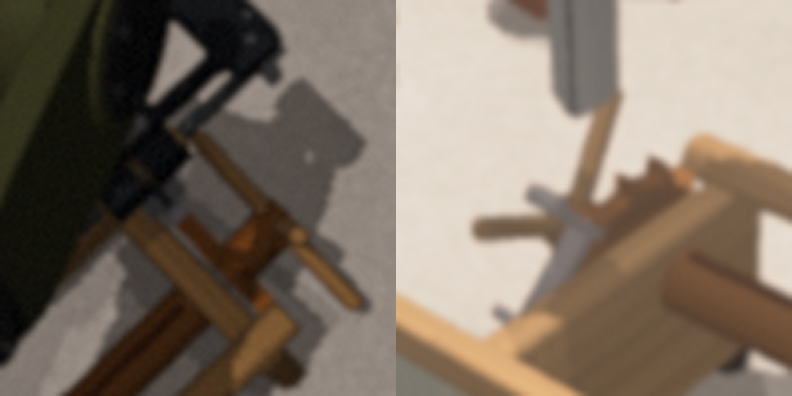

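Call:
{"name": "jog_arm", "arguments": {"targets": [[0,[0,2,0],0],[0,[0,3.7,0],0],[0,[0,3.8,0.4],0],[0,[0,3.8,0.9],0],[0,[0,3.8,1.4],0],[0,[0,3.75,1.9],0],[0,[0,3.65,2.5],0],[0,[0,3.55,3.1],0],[0,[0,3.5,3.7],0]]}}

```text
time_s: 2.8
ee_pos: [0.5338, -0.0128, 0.1722]
eef_rot: [-1.568, -0.003, -0.695]
force: [-3.6, 1.2, 14.7]
grip_width: 0.0003
```

```bash
python3 go.py 100 0 149; python3 - <<'E'
from h import *
s=optics.camera("side")
B=cv2.resize(s["img"][190:290,205:305],(500,500),interpolation=cv2.INTER_CUBIC)
cv2.imwrite("pics/crop2.png",B[...,::-1])
E
```

```text
tip in loom mm [ 69.1  -1.4 153.2] yaw -0.6948 F [-3.6  1.2 14.7] t 2.8 0.00026838077258375763
shift cm -0.15 0.42 3.09 turn -0.002
```

View pics/crop2.png

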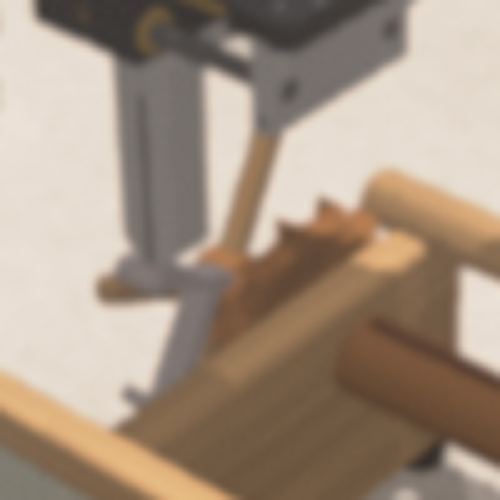

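Call:
{"name": "jog_arm", "arguments": {"targets": [[0,[0.1,-0.6,0.1],0],[0,[0.1,-0.6,0.5],0],[0,[0.1,-0.6,0.9],0],[0,[0.1,-0.6,1.3],0],[0,[0.1,-0.5,1.7],0],[0,[0.1,-0.45,2.1],0]]}}

```text
time_s: 3.45
ee_pos: [0.5468, 0.0025, 0.1736]
eef_rot: [-1.571, 0.0, -0.695]
force: [-0.6, 1.2, -0.8]
grip_width: 0.0008
```

```bash
python3 go.py 100 0 150; python3 - <<'E'
from h import *
s=optics.camera("side")
B=cv2.resize(s["img"][190:290,195:295],(500,500),interpolation=cv2.INTER_CUBIC)
cv2.imwrite("pics/crop3.png",B[...,::-1])
E
```

```text
tip in loom mm [ 89.2  -1.7 154.6] yaw -0.695 F [-0.6  1.2 -0.8] t 3.45 0.0007739426222058649
shift cm -0.17 0.46 1.08 turn -0.002
```

View pics/crop3.png

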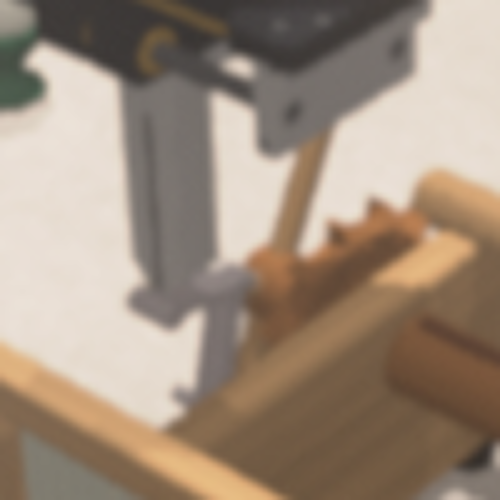

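Call:
{"name": "jog_arm", "arguments": {"targets": [[0,[0.1,0.15,0.4],0],[0,[0.1,0.2,0.8],0],[0,[0.1,0.25,1.3],0],[0,[0.1,0.25,1.9],0],[0,[0.1,0.25,1.9],0]]}}

```text
time_s: 4.0
ee_pos: [0.56, 0.0167, 0.1714]
eef_rot: [-1.571, 0.0, -0.694]
force: [0.8, -0.0, 0.0]
grip_width: 0.0001
```

```bash
python3 go.py 100 0 150; python3 - <<'E'
from h import *
s=optics.camera("side")
B=cv2.resize(s["img"][190:290,195:295],(500,500),interpolation=cv2.INTER_CUBIC)
cv2.imwrite("pics/crop4.png",B[...,::-1])
E
```

```text
tip in loom mm [108.5  -2.7 152.4] yaw -0.6945 F [ 0.8 -0.   0. ] t 4.0 0.00012297818446863821
shift cm -0.27 0.24 -0.85 turn -0.002
```

View pics/crop4.png

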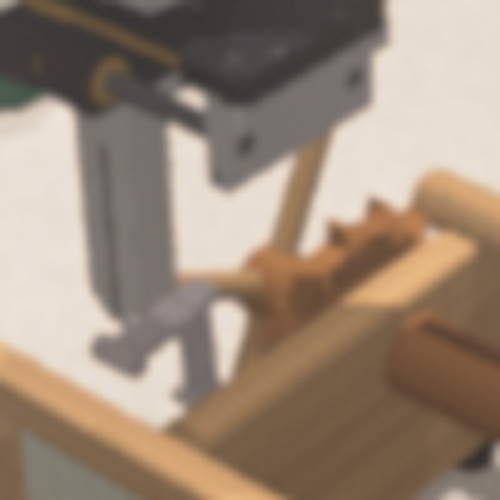

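```bash
python3 go.py -58 -40 190
```

```text
tip in loom mm [108.2  -2.8 152.4] yaw -0.6945 F [ 0.  -0.3  0.7] t 4.05 0.0005757104293898828
shift cm 3.75 -3.76 -16.61 turn -0.002
```

Call:
{"name": "jog_arm", "arguments": {"targets": [[0,[0,-3.8,0],0],[0,[0.9,-3.8,-4],0],[0,[1.8,-3.8,-8],0],[0,[2.7,-3.8,-12],0],[0,[3.7,-3.8,-16.6],0],[0,[3.7,-3.8,-16.6],0],[0,[3.7,0,-16.6],0],[0,[3.7,2.4,-16.6],0],[0,[3.7,2.4,-16.6],0]]}}

```text
time_s: 4.95
ee_pos: [0.4805, -0.1344, 0.1449]
eef_rot: [-1.572, 0.005, -0.695]
force: [0.4, 0.9, 0.9]
grip_width: 0.0007
```

```bash
python3 go.py -18 -40 128
```

```text
tip in loom mm [-58.5 -38.1 125.9] yaw -0.695 F [0.4 0.9 0.9] t 4.95 0.0006847631934464621
shift cm 0.18 -0.21 4.05 turn -0.002
```

Call:
{"name": "jog_arm", "arguments": {"targets": [[0,[0.1,0,0.6],0],[0,[0.1,0,1.1],0],[0,[0.1,0,1.5],0],[0,[0.1,0,2.0],0],[0,[0.1,0,2.5],0],[0,[0.1,0,3.0],0],[0,[0.1,0,3.5],0],[0,[0.1,0,4.0],0],[0,[0.1,0,4.0],0]]}}

```text
time_s: 5.85
ee_pos: [0.5085, -0.1044, 0.1473]
eef_rot: [-1.57, 0.0, -0.694]
force: [0.1, -0.2, 0.5]
grip_width: 0.0005
```

```bash
python3 go.py -12 -40 126; python3 - <<'E'
from h import *
import pickle
s=optics.camera("side"); pickle.dump(s,open("s5.pkl","wb"))
B=cv2.resize(s["img"][190:290,205:305],(500,500),interpolation=cv2.INTER_CUBIC)
cv2.imwrite("pics/crop5.png",B[...,::-1])
E
```

```text
tip in loom mm [-17.5 -40.5 128.3] yaw -0.6945 F [ 0.1 -0.2  0.5] t 5.85 0.0004782035831125839
shift cm -0.05 0.23 0.55 turn -0.002
```

View pics/crop5.png

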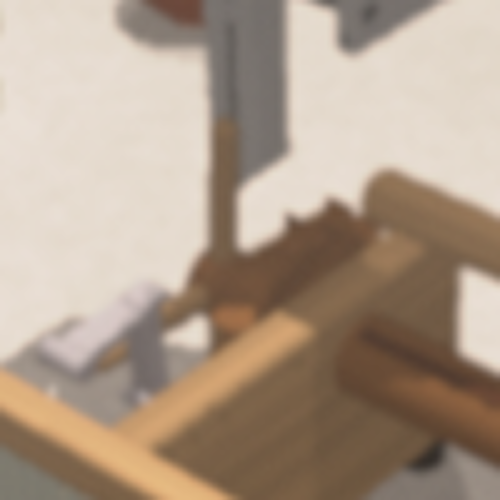

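```bash
cat > ang.py <<'E'
from go import *
import pickle
def ang(s):
    Q=pts(s).reshape(-1,3);hsv=cv2.cvtColor(s["img"],cv2.COLOR_RGB2HSV).reshape(-1,3)
    r=Q[:,:2]-W;x,y,z=r@D*1000,r@N*1000,Q[:,2]*1000
    out=[]
    m=(hsv[:,1]>70)&(abs(y+38)<11)&(abs(x)<60)&(z>112)&(z<165)&(abs(x)<.7*(z-88)+8)
    l=cv2.fitLine(np.c_[x,z][m].astype(np.float32),cv2.DIST_HUBER,0,.01,.01).ravel()
    up=np.arctan2(l[0]*np.sign(l[1]),abs(l[1]))
    # backward spoke
    k=(hsv[:,1]>70)&(abs(y+38)<11)&(x>28)&(x<80)&(z>50)&(z<140)
    b=cv2.fitLine(np.c_[x,z][k].astype(np.float32),cv2.DIST_HUBER,0,.01,.01).ravel()
    bk=-np.arctan2(b[1]*np.sign(b[0]),abs(b[0]))
    return m.sum(),up.round(3),np.c_[x,z][m].mean(0).round(1),k.sum(),bk.round(3),np.c_[x,z][k].mean(0).round(1)
if __name__=="__main__":
    for f in sys.argv[1:]: print(f,*ang(pickle.load(open(f,"rb"))))
E
python3 ang.py side0.pkl s5.pkl
```

```text
side0.pkl 113 -0.522 [-15.3 133.7] 76 -0.454 [ 50.5 114.9]
s5.pkl 86 -0.1 [  4.4 139.4] 38 0.015 [48.3 93.4]
```

Call:
{"name": "jog_arm", "arguments": {"targets": [[0,[0,0,-0.8],0],[0,[0,0,-2],0],[0,[0,-3,-2],0],[0,[0,-6.2,-2],0],[0,[-1,-6.4,3],0],[0,[-2,-6.4,8],0],[0,[-3,-6.4,12],0],[0,[-4,-6.4,16],0],[0,[-4,-6.4,16.3],0],[0,[-4,-6.4,16.3],0]]}}

```text
time_s: 6.9
ee_pos: [0.5816, 0.0456, 0.211]
eef_rot: [-1.571, 0.001, -0.694]
force: [0.6, 0.7, -0.1]
grip_width: 0.0004
```

```bash
python3 go.py 145 0 135; python3 - <<'E'
from go import *
import pickle
s=optics.camera("side"); pickle.dump(s,open("s6.pkl","wb"))
Q=pts(s);sat=cv2.cvtColor(s["img"],cv2.COLOR_RGB2HSV)[...,1]
r=Q[...,:2]-W;x,y,z=r@D*1000,r@N*1000,Q[...,2]*1000
m=(sat<75)&(abs(y)<16)&(x>40)&(x<140)&(z>118)&(z<165)
v=np.c_[x[m],y[m],z[m]];print(len(v),np.percentile(v,[2,50,98],axis=0).round(1))
h=v[v[:,0]>np.percentile(v[:,0],98)-10];print("bar",h.mean(0))
E
python3 ang.py s6.pkl
```

```text
tip in loom mm [144.5  -0.9 192. ] yaw -0.694 F [ 0.6  0.7 -0.1] t 6.9 0.00043339640211009393
shift cm -0.09 5.7 0.05 turn -0.001
282 [[ 80.9  -5.5 119.5]
 [100.7   5.  145.3]
 [128.5  11.5 148.6]]
bar [125.21825722   3.82415965 144.72769313]
s6.pkl 96 -0.084 [  3.9 138.1] 37 -0.014 [45.8 93.2]
```

Call:
{"name": "jog_arm", "arguments": {"targets": [[0,[0,3,0.2],0],[0,[0,5.6,0.2],0],[0,[0,5.6,0],0],[0,[0,5.6,-0.6],0],[0,[0,5.6,-1.2],0],[0,[0,5.5,-1.9],0],[0,[0,5.3,-2.6],0],[0,[0,5.2,-3.3],0],[0,[0,5.2,-4],0],[0,[0,5.2,-4.4],0]]}}

```text
time_s: 7.95
ee_pos: [0.5532, 0.0115, 0.1596]
eef_rot: [-1.571, -0.0, -0.695]
force: [0.1, -0.4, -0.1]
grip_width: 0.0007
```

```bash
python3 go.py; python3 - <<'E'
from go import *
import pickle
s=optics.camera("side"); pickle.dump(s,open("s7.pkl","wb"))
B=cv2.resize(s["img"][190:290,195:295],(500,500),interpolation=cv2.INTER_CUBIC)
cv2.imwrite("pics/crop7.png",B[...,::-1])
E
python3 ang.py s7.pkl
```

```text
tip in loom mm [100.2  -0.8 140.6] yaw -0.6952 F [ 0.1 -0.4 -0.1] t 7.95 0.0006968473574743881
s7.pkl 24 -0.135 [  5.2 118.5] 95 -0.07 [55.2 95.4]
```

View pics/crop7.png

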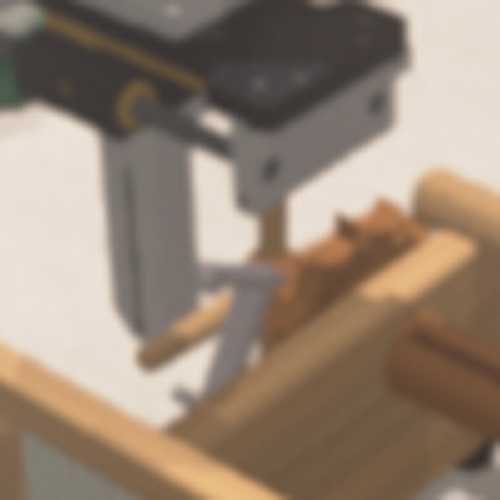

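Call:
{"name": "jog_arm", "arguments": {"targets": [[0,[0,0,0.5],0],[0,[0,-3,0.5],0],[0,[0,-5.2,0.5],0],[0,[1,-5.2,-4],0],[0,[2,-5.2,-8],0],[0,[3.2,-5.2,-12],0],[0,[3.9,-5.2,-14],0],[0,[3.9,-5.2,-14],0],[0,[3.9,-2,-14],0],[0,[3.9,1.4,-14],0]]}}

```text
time_s: 9.0
ee_pos: [0.495, -0.1196, 0.1453]
eef_rot: [-1.57, -0.002, -0.695]
force: [0.9, 0.3, -0.9]
grip_width: 0.0004
```

```bash
python3 go.py -12 -40 126; python3 - <<'E'
from go import *
import pickle
s=optics.camera("side"); pickle.dump(s,open("s8.pkl","wb"))
Q=pts(s);sat=cv2.cvtColor(s["img"],cv2.COLOR_RGB2HSV)[...,1]
r=Q[...,:2]-W;x,y,z=r@D*1000,r@N*1000,Q[...,2]*1000
for f in("side0.pkl","s8.pkl"):
    c=pickle.load(open(f,"rb"));Q=pts(c);r=Q[...,:2]-W;x,y,z=r@D*1000,r@N*1000,Q[...,2]*1000
    sat=cv2.cvtColor(c["img"],cv2.COLOR_RGB2HSV)[...,1]
    m=(sat<75)&(abs(y)<16)&(x>30)&(x<140)&(z>140)&(z<165)
    print(f,m.sum(),x[m].mean(),z[m].mean(),np.argwhere(m).mean(0))
E
python3 ang.py s8.pkl
```

```text
tip in loom mm [-37.9 -39.8 126.3] yaw -0.6946 F [ 0.9  0.3 -0.9] t 9.0 0.0004330537436512536
shift cm 0.02 0.03 2.59 turn -0.002
side0.pkl 65 62.44531452405314 152.26134458892176 [240.76923077 243.44615385]
s8.pkl 70 63.44645098956438 152.27809726415413 [240.97142857 242.97142857]
s8.pkl 83 -0.083 [  4.5 138.4] 124 -0.067 [55.4 94.9]
```

Call:
{"name": "jog_arm", "arguments": {"targets": [[0,[0,0,0.8],0],[0,[0,0,1.5],0],[0,[0,0,1.9],0],[0,[0,0,2.1],0],[0,[0,0,2.2],0],[0,[0,0,2.3],0]]}}

```text
time_s: 9.65
ee_pos: [0.5087, -0.1029, 0.1459]
eef_rot: [-1.571, -0.001, -0.695]
force: [-2.6, -2.3, 1.5]
grip_width: 0.0006
```

Call:
{"name": "jog_arm", "arguments": {"targets": [[0,[0,0,0.1],0],[0,[0,0,0.2],0],[0,[0,0,0.2],0]]}}

```text
time_s: 9.95
ee_pos: [0.5099, -0.1013, 0.1455]
eef_rot: [-1.571, -0.0, -0.695]
force: [-1.2, -1.0, 2.1]
grip_width: 0.0003
```

```bash
cat > look.py <<'E'
from ang import *
s=optics.camera("side"); pickle.dump(s,open("sl.pkl","wb"))
print(ang(s))
for c in(pickle.load(open("side0.pkl","rb")),s):
    Q=pts(c);r=Q[...,:2]-W;x,y,z=r@D*1000,r@N*1000,Q[...,2]*1000
    sat=cv2.cvtColor(c["img"],cv2.COLOR_RGB2HSV)[...,1]
    m=(sat<75)&(abs(y)<16)&(x>30)&(x<140)&(z>140)&(z<165)
    print(m.sum(),x[m].mean(),z[m].mean(),np.argwhere(m).mean(0))
E
python3 go.py; python3 look.py
```

```text
tip in loom mm [-14.3 -39.6 126.5] yaw -0.6951 F [-1.2 -1.   2.1] t 9.95 0.00032709313467591623
(np.int64(93), np.float32(-0.071), array([  6.5, 138.4]), np.int64(112), np.float32(0.006), array([56.3, 92.7]))
65 62.44531452405314 152.26134458892176 [240.76923077 243.44615385]
68 62.45813736844974 152.00155225658193 [240.94117647 243.54411765]
```

Call:
{"name": "jog_arm", "arguments": {"targets": [[0,[0,0,0.1],0],[0,[0,0,0.1],0]]}}

```text
time_s: 10.2
ee_pos: [0.5106, -0.1005, 0.1454]
eef_rot: [-1.571, 0.0, -0.695]
force: [-1.8, -1.4, 2.7]
grip_width: 0.0003
```

Call:
{"name": "jog_arm", "arguments": {"targets": [[0,[0,0,0.1],0],[0,[0,0,0.1],0]]}}

```text
time_s: 10.4
ee_pos: [0.5112, -0.0997, 0.1455]
eef_rot: [-1.571, 0.0, -0.695]
force: [-2.0, -2.0, 3.1]
grip_width: 0.001
```

Call:
{"name": "jog_arm", "arguments": {"targets": [[0,[0,0,0.1],0],[0,[0,0,0.1],0]]}}

```text
time_s: 10.6
ee_pos: [0.5119, -0.0989, 0.1454]
eef_rot: [-1.571, 0.0, -0.695]
force: [-3.0, -1.8, 2.3]
grip_width: 0.0002
```

```bash
python3 go.py; python3 look.py
```

```text
tip in loom mm [-11.2 -39.5 126.4] yaw -0.6949 F [-3.  -1.8  2.3] t 10.6 0.00018242080714974356
(np.int64(93), np.float32(0.004), array([  9.1, 139.3]), np.int64(113), np.float32(0.082), array([56. , 89.9]))
65 62.44531452405314 152.26134458892176 [240.76923077 243.44615385]
67 62.72766769150917 152.34430991835492 [240.88059701 243.49253731]
```

Call:
{"name": "jog_arm", "arguments": {"targets": [[0,[0,0,0.1],0],[0,[0,0,0.1],0]]}}

```text
time_s: 10.85
ee_pos: [0.5125, -0.0981, 0.1455]
eef_rot: [-1.571, 0.0, -0.695]
force: [-2.5, -2.2, 3.1]
grip_width: 0.0003
```

Call:
{"name": "jog_arm", "arguments": {"targets": [[0,[0,0,0.1],0],[0,[0,0,0.1],0]]}}

```text
time_s: 11.05
ee_pos: [0.5131, -0.0974, 0.1455]
eef_rot: [-1.571, 0.0, -0.695]
force: [-3.7, -2.6, 3.7]
grip_width: 0.0
```

```bash
python3 go.py; python3 look.py
```

```text
tip in loom mm [ -9.2 -39.6 126.5] yaw -0.695 F [-3.7 -2.6  3.7] t 11.05 4.229950346898518e-05
(np.int64(94), np.float32(0.055), array([ 11.2, 139.3]), np.int64(111), np.float32(0.084), array([55.3, 87.6]))
65 62.44531452405314 152.26134458892176 [240.76923077 243.44615385]
67 62.66221883352643 152.19674084086458 [240.89552239 243.44776119]
```

Call:
{"name": "jog_arm", "arguments": {"targets": [[0,[0,0,0.1],0],[0,[0,0,0.1],0]]}}

```text
time_s: 11.3
ee_pos: [0.5134, -0.0971, 0.1455]
eef_rot: [-1.572, 0.0, -0.695]
force: [-7.3, -6.6, 5.9]
grip_width: 0.0006
```

```bash
python3 go.py; python3 look.py; python3 - <<'E'
from h import *
import pickle
a=pickle.load(open("side0.pkl","rb"))["img"];s=pickle.load(open("sl.pkl","rb"))
g=[cv2.cvtColor(i,cv2.COLOR_RGB2GRAY).astype(np.float32) for i in(a,s["img"])]
for n,(r0,r1,c0,c1) in dict(loom=(290,384,80,250),board=(300,380,190,350),rail=(228,300,290,440)).items():
    print(n,cv2.phaseCorrelate(g[0][r0:r1,c0:c1].copy(),g[1][r0:r1,c0:c1].copy()))
B=cv2.resize(s["img"][195:295,205:305],(500,500),interpolation=cv2.INTER_CUBIC)
cv2.imwrite("pics/crop9.png",B[...,::-1])
E
```

```text
tip in loom mm [ -8.8 -39.6 126.5] yaw -0.695 F [-7.3 -6.6  5.9] t 11.3 0.000565003125599476
(np.int64(93), np.float32(0.052), array([ 11.3, 140.1]), np.int64(112), np.float32(0.082), array([55.5, 87.3]))
65 62.44531452405314 152.26134458892176 [240.76923077 243.44615385]
67 62.61733141740207 152.18605158198716 [240.89552239 243.47761194]
loom ((-0.005747304626297023, 0.003063495482216183), 0.9898835378664511)
board ((-0.047141613862095255, 0.040247330489613375), 0.8828350764513015)
rail ((0.4632766062559739, -12.03125832872852), 0.02526314965000859)
```

View pics/crop9.png

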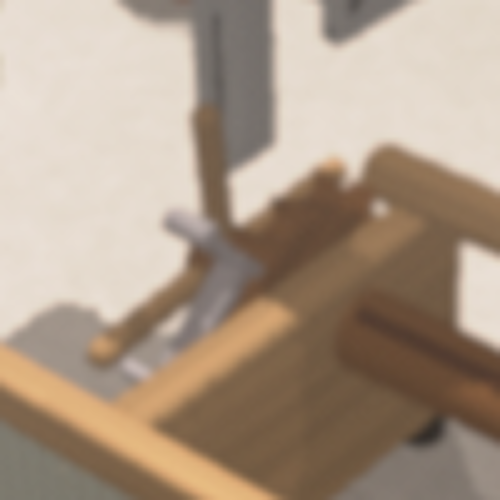

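Call:
{"name": "jog_arm", "arguments": {"targets": [[0,[0,0,-0.5],0],[0,[0,0,-2.5],0],[0,[0,0,-4],0],[0,[0,-3,-4],0],[0,[0,-6,-4],0],[0,[0,-9,-6],0],[0,[0,-10,-9],0],[0,[0,-10,-9],0],[0,[0,-10,-9],0]]}}

```text
time_s: 12.25
ee_pos: [0.456, -0.1661, 0.2454]
eef_rot: [-1.57, -0.0, -0.696]
force: [-0.3, -0.1, 0.1]
grip_width: 0.0005
```

```bash
python3 go.py; python3 look.py; python3 -c "
from station import ctrl
print(ctrl.hand_in())"
```

```text
tip in loom mm [-98.6 -39.4 226.4] yaw -0.6964 F [-0.3 -0.1  0.1] t 12.25 0.00045465838238829625
(np.int64(89), np.float32(0.05), array([ 11.5, 140.1]), np.int64(130), np.float32(0.085), array([53.4, 87.6]))
65 62.44531452405314 152.26134458892176 [240.76923077 243.44615385]
66 62.459866522702406 152.12564825424016 [240.83333333 243.43939394]
the job is handed in; nothing more can be done
None
```

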